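# Open the push-and-turn bottle of lens cleaner at the microscope desk

## Robot

A 7-joint arm with a two-finger parallel gripper is mounted at the origin on the work surface. World frame = base frame: x ahead of the robot, y to its left, z up, the work surface at z = 0. Lengths are in m, angles in rad, forces in N, time in s.
With the tool pointing down it reaches from about 0.4 to 0.9 m from the base axis. Payload 5.6 kg.
Tool frame: the origin (TCP) lies at the centre of the arm's flange, where the gripper is bolted on; the fingertips stand manip.tip_reach ahead of it and the grasp point (between the pads) lies 171 mm ahead of it (manip.tip_reach is the distance from the TCP to the fingertips, in m); z points along the fingers, y is the line along which they close (so a half turn about z gives the same grasp; the last joint's range is limited). The gripper opens to 92 mm and grips with 3 to 60 N. Pads are 20 mm wide; open, the fingers measure 128 mm over their backs; the gripper's body (75 mm by 189 mm) begins 69 mm behind the grasp point.
Start: joints at [-1.183, 0.468, -0.012, 1.603, 0.006, 1.071, -0.056], TCP at [0.271, 0.591, 0.405] pointing down, gripper open.
Joint ranges: [-2.53, 2.53], [-0.31, 2.02], [-1.57, 1.55], [0.28, 2.44], [-1.29, 4.43], [0.15, 1.84], [-2.92, 2.92]. Speed limits (rad/s): [2.57, 2.57, 3.14, 3.14, 3.14, 3.14, 3.14].

## Interface

Orientations are given as a unit quaternion [w, x, y, z].
In Python, from plant import manip gives the robot as it stands.
- The arm moves only by the tool servo_tool, never from a script. Its argument "motion" is a list of rows, each an object of numbers: "dx", "dy", "dz": the shift along the world's x, y, z as a fraction of full scale; "roll": the turn about the world's z as a fraction of full scale; "gripper": the gripper's target within -1 to 1 (shut at 1, half-way at 0, fully open at -1). A call has exactly 8 rows; each row shifts and turns the commanded pose from where the row before left it; what a row does not reach is not made up. Full scale, the value 1, is 25 mm for a shift and 5 degrees for a turn. A row lasts 1/8 s, in which the tool goes at most 62.5 mm and 10.7 degrees, less where a joint would pass 70% of its speed; a pose out of reach is approached as far as the arm can. A call with a number of a shift or a turn outside -1 to 1 is refused whole. A call with a gripper value outside its range is refused whole. The fingers move at their own pace and stop on an object; "grip_force" is the grip in N (left out, the last holds). Time passes only in rows, so rows that do not move let the fingers close, or fill a call up. It gives the time, the measured TCP pose, the force, the opening and the grip force at its end, in the units of the state.
- manip.sense(): the state, without advancing time (a new reading comes with each control period).
- manip.grab_frame(name): name is "scene" or "side" or "wrist"; returns a dict with "image" (480x640x3 uint8, red, green, blue), "camera_matrix" (3x3 intrinsics, pixels), "camera_from_world" (4x4, takes a point from world to camera coordinates). Camera axes: x right, y down, z forward; pixel columns grow to the right and rows downward; lengths in m; the calibration is good to about 2 mm. The wrist camera is an equidistant fisheye: a pixel r from the principal point sees the ray r / f radians off the axis. A picture is of the moment at which its call begins. There is no depth.
- manip.close_job(): hands the job in; it is judged then, once.
The state is a dict: "t": time; "joint_pos": joint angles; "joint_velocities": joint speeds; "effort": joint torques, N m; "tool_pos": TCP position; "orientation": TCP orientation; "contact_force": force on the tool from outside, world axes, zero at the start; "wrist_torque": the same for the moment, N m; "finger_gap": opening from 0.0 (shut) to 1.0 (fully open); "gripper_force": force on a finger pad.
Only numpy, scipy, OpenCV 4.12 (cv2) and the standard library are available. Lean on these libraries where they do the work, as an engineer would, in place of code of your own. Each camera call takes 0.05 s, during which the arm holds its last target. There are 200 camera calls.

## Task

Open the bottle of lens cleaner that is clamped in its holder: press its child-safe cap straight down against the spring until it bottoms and, keeping it pressed, turn it anticlockwise until it springs up; how deep it must go has to be felt, and it must never be forced. Then lift the cap off and set it down, not drop it, open side down on the floor of the shallow steel tray, let go of it, and leave the other things on the desk alone.

Things in the scene. Friction and masses are not known exactly. Their poses are not given: they have to be found in the camera images.
- bottle: amber bottle, 66 mm across, clamped in a square aluminium block (100 x 100 x 30 mm) screwed to the desk: it neither moves nor turns. Origin at the centre of the block's underside, z up along the axis. The shoulder narrows from 80 to 95 mm up to a neck 36 mm across. A spring-loaded plug in its mouth pushes the cap up.
- cap: white ribbed round cap, 56 mm across, 34 mm tall, about 40 g, closed on top, open below, on the bottle. Origin at the centre of its open underside, z up. Locked at first: origin 112 mm above the bottle's origin, cap x along bottle x, 1.5 to 2 mm sideways play. Lugs inside it catch under the neck's rim: unpressed it cannot turn more than about 3 degrees or come off.
- cap_top (a point): centre of the cap's flat top, 34 mm above its origin. The spring (1 N/mm) pushes up with 6 N when locked. How far down the locking teeth let go differs from bottle to bottle: 2.5 to 9 mm; 1 mm below that the cap meets its hard bottom (10 to 16 N), to be found by feel: about 20 N is bottomed. Over 40 N between cap and bottle (twisting while locked, ramming, sideways) spoils it.
- rim (a point): on the bottle's axis, 118 mm above its origin: underside of the three-part rim, 47 mm across. The pressed cap turns anticlockwise seen from above; once 23 degrees round the lugs are past the teeth and the rim keeps it down; from 43 degrees it is free and springs up to 5 mm above its locked height, then lifts straight off. Aim for 50 to 65 degrees; a hard stop comes at 97.
- tray: shallow square steel tray, 160 x 160 mm outside, 10 mm high, walls and floor 3 mm thick, fixed. Origin at the centre of its underside; the floor inside is 3 mm above the origin, z up.
- slide_box: closed grey plastic box for slides, 80 x 100 x 32 mm, loose; origin at the centre of its underside. Bystander.
- dropper: small amber dropper bottle, 32 mm across, 75 mm tall, loose; origin at the centre of its underside. Bystander.
- objective: brass microscope objective, 34 mm across, 45 mm tall, standing loose; origin at the centre of its underside. Bystander.
There are look-alikes about, which are no part of the job. There is more than one size of the tray; the one meant has the size given above. There is more than one size of the cap; the one meant has the size given above.

How it is judged:
By the outcome, as a careful person would: the job done as asked, in the order asked, and still so for the second after the job is handed in, with the robot touching nothing.
It also fails if it takes over 61 s, if anything falls off the work surface, if the arm or the gripper's body presses on something with over 40 N, if the wrist force passes 120 N, or if a joint passes its speed limit or range.

## Working session

There is one attempt and no reset: what is moved stays moved. The work goes in short steps, Python scripts to look and compute and a tool call to move; the robot and the scene stay as the last step left them, time stands still between calls to the robot, and variables do not carry over. Pictures are saved under pics/ and viewed, at most 10 in all, crops included, and the job is handed in when it is done.

Besides the shell and the picture viewer there is one more tool, called as name(argument=value, ...) on one line, values as JSON. servo_tool: Moves the arm, as the interface text tells. Shift numbers are shares of 25 mm and turn numbers shares of 5 degrees, none past 1 either way. Its arguments: {"type":"object","properties":{"motion":{"type":"array","items":{"type":"object","properties":{"dx":{"type":"number","minimum":-1,"maximum":1},"dy":{"type":"number","minimum":-1,"maximum":1},"dz":{"type":"number","minimum":-1,"maximum":1},"roll":{"type":"number","minimum":-1,"maximum":1},"gripper":{"type":"number"}}}},"grip_force":{"type":"number"}},"required":["motion"]}

```bash
mkdir -p pics; python3 - <<'E'
from plant import manip
import cv2,numpy as np,pickle
D={}
for n in("scene","side","wrist"):
    f=manip.grab_frame(n);D[n]=f
    cv2.imwrite(f"pics/{n}0.png",f["image"][:,:,::-1])
    print(n,np.round(f["camera_matrix"],1).tolist(),np.round(f["camera_from_world"],3).tolist())
pickle.dump(D,open("f0.pkl","wb"))
print(manip.sense(),manip.tip_reach)
E
```

```text
scene [[447.4, 0.0, 321.5], [0.0, 447.4, 238.9], [0.0, 0.0, 1.0]] [[-0.792, 0.61, -0.005, 0.555], [0.486, 0.626, -0.61, -0.081], [-0.369, -0.486, -0.792, 1.297], [0.0, 0.0, 0.0, 1.0]]
side [[466.4, 0.0, 325.0], [0.0, 466.4, 233.9], [0.0, 0.0, 1.0]] [[0.878, -0.478, 0.004, -0.584], [-0.318, -0.591, -0.741, 0.156], [0.356, 0.65, -0.671, 1.306], [0.0, 0.0, 0.0, 1.0]]
wrist [[371.6, 0.0, 316.3], [0.0, 371.6, 232.0], [0.0, 0.0, 1.0]] [[0.418, 0.909, -0.002, -0.647], [0.874, -0.401, 0.274, -0.032], [0.248, -0.116, -0.962, 0.391], [0.0, 0.0, 0.0, 1.0]]
{'t': 0.15, 'joint_pos': array([-1.18300234,  0.46817849, -0.01163948,  1.60337406,  0.00601234,
        1.07142292, -0.05627095]), 'joint_velocities': array([-4.64930762e-04, -1.63123461e-03, -6.77609243e-04, -3.21466640e-03,
       -1.97030288e-03, -7.21638376e-06,  2.33160109e-04]), 'effort': array([ 9.68005697e-04, -5.20954692e+01, -1.22242278e-02, -2.43979204e+01,
       -5.66379062e-02,  1.52504677e-02,  1.37803618e-04]), 'tool_pos': array([0.27138209, 0.59043567, 0.40397243]), 'orientation': array([-9.59931195e-05,  2.13734041e-01,  9.76891655e-01, -6.67212961e-04]), 'contact_force': array([-0.57165721,  0.11147388, -0.47734728]), 'wrist_torque': array([-0.02933474,  0.00043745, -0.04851236]), 'gripper_force': 0.0, 'finger_gap': 1.0004038847700625} 0.1901
```

View pics/scene0.png

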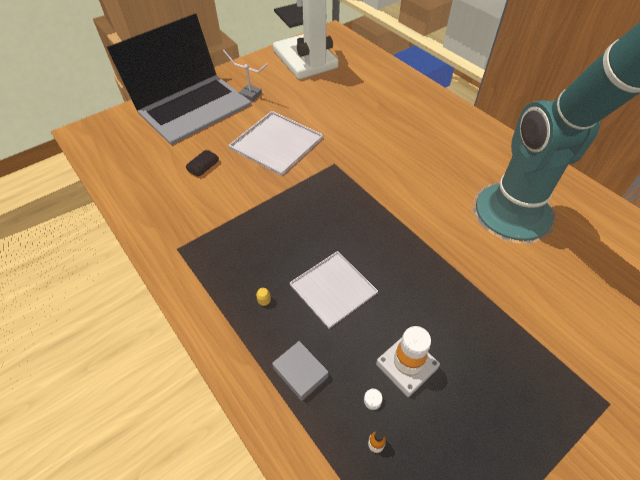

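View pics/side0.png

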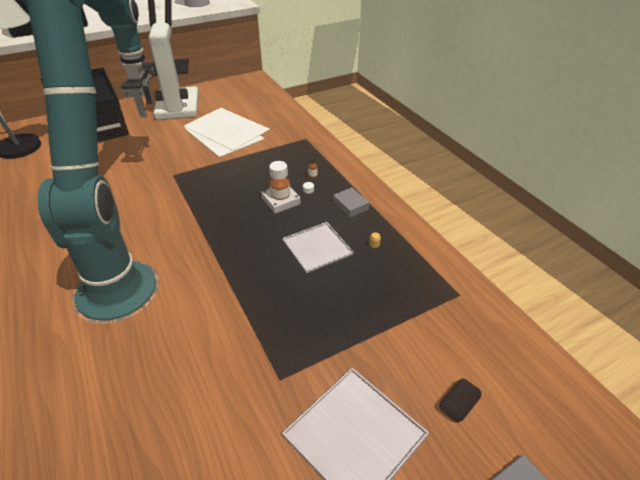

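Scene: the bottle and white cap are at about (416,340), the tray on the mat is at (334,289), a small decoy cap at (373,399), and a bigger-looking tray at (276,142). In the side view the cap is at (278,170) and the tray at (318,247).

```bash
cat > h.py <<'E'
import cv2,numpy as np
def ray(f,uv):
    T=f["camera_from_world"];R=T[:3,:3];c=-R.T@T[:3,3]
    d=R.T@np.linalg.inv(f["camera_matrix"])@np.array([uv[0],uv[1],1.]);return c,d
def onz(f,uv,z):
    c,d=ray(f,uv);return c+d*(z-c[2])/d[2]
def tri(a,b):
    A=np.zeros((3,3));y=np.zeros(3)
    for c,d in(a,b):
        d=d/np.linalg.norm(d);P=np.eye(3)-np.outer(d,d);A+=P;y+=P@c
    return np.linalg.solve(A,y)
def proj(f,p):
    q=f["camera_matrix"]@(f["camera_from_world"]@np.append(p,1))[:3];return q[:2]/q[2]
def blob(m,uv):
    n,l,s,c=cv2.connectedComponentsWithStats(m.astype(np.uint8))
    k=l[int(uv[1]),int(uv[0])];return (l==k) if k else None, s[k], c[k]
E
python3 - <<'E'
import pickle;from h import *
D=pickle.load(open("f0.pkl","rb"))
S={"scene":((416,338),(334,289),(276,142)),"side":((278,170),(318,247),(355,433))}
R={}
for n,(cap,tr,tr2) in S.items():
    f=D[n];im=f["image"].astype(int);hsv=cv2.cvtColor(f["image"],cv2.COLOR_RGB2HSV).astype(int)
    print(n,"pix cap",im[cap[1],cap[0]],"tray",im[tr[1],tr[0]])
    m=(hsv[...,1]<50)&(hsv[...,2]>150)
    b,s,c=blob(m,cap);print(" cap",s,c);R[n]=ray(f,c)
    for t in(tr,tr2):
        m2=(hsv[...,1]<60)&(hsv[...,2]>110)
        b,s,c=blob(m2,t)
        cn=cv2.findContours(b.astype(np.uint8),0,1)[0][0]
        r=cv2.approxPolyDP(cv2.convexHull(cn),8,True)[:,0]
        P=np.array([onz(f,p,.006)[:2] for p in r]);print(" tray",s,onz(f,c,.006),P.round(3).tolist(),np.linalg.norm(P-np.roll(P,1,0),axis=1).round(3))
    # crop
    x,y=cap;cr=f["image"][y-60:y+60,x-80:x+80,::-1]
    cv2.imwrite(f"pics/c_{n}.png",cv2.resize(cr,(640,480),interpolation=cv2.INTER_CUBIC))
print("cap tri",tri(*R.values()))
a=cv2.imread("pics/c_scene.png");b=cv2.imread("pics/c_side.png")
cv2.imwrite("pics/both.png",cv2.resize(np.hstack([a,b]),(800,300)))
E
```

```text
scene pix cap [253 247 238] tray [223 212 210]
 cap [ 377  326   62   70 1991] [408.74083375 358.96735309]
 tray [ 290  251   88   78 3630] [ 0.57745344 -0.11216653  0.006     ] [[0.494, -0.196], [0.497, -0.036], [0.655, -0.034], [0.653, -0.195]] [0.159 0.16  0.159 0.161]
 tray [ 229  111   94   64 3257] [ 0.37628525 -0.66772095  0.006     ] [[0.297, -0.816], [0.231, -0.606], [0.446, -0.532], [0.511, -0.742]] [0.227 0.22  0.227 0.22 ]
side pix cap [217 209 194] tray [215 204 196]
 cap [270 161  17  18 229] [279.06113537 168.47161572]
 tray [ 283  222   70   51 2028] [ 0.57359978 -0.11685855  0.006     ] [[0.655, -0.031], [0.653, -0.193], [0.495, -0.197], [0.497, -0.033]] [0.158 0.162 0.158 0.164]
 tray [ 282  368  147  112 9888] [ 0.37504431 -0.66666099  0.006     ] [[0.237, -0.594], [0.45, -0.53], [0.514, -0.741], [0.388, -0.781], [0.273, -0.719]] [0.131 0.223 0.221 0.132 0.13 ]
cap tri [0.59238345 0.16645306 0.11364698]
```

View pics/both.png

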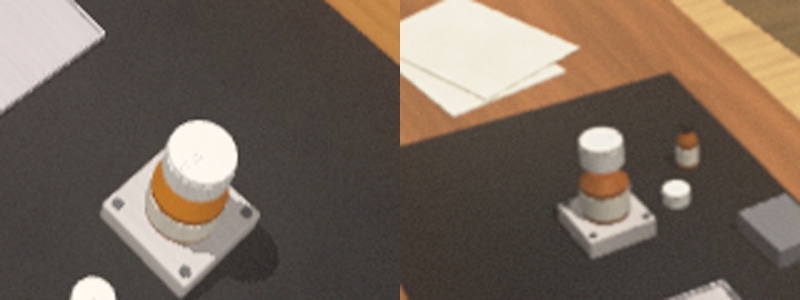

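```bash
python3 - <<'E'
import pickle;from h import *
D=pickle.load(open("f0.pkl","rb"))
f=D["scene"];V=f["image"].max(2).astype(int)
hsv=cv2.cvtColor(f["image"],cv2.COLOR_RGB2HSV).astype(int)
yy=np.arange(480)[:,None]
for (n,uv) in (("scene",(416,338)),("side",(278,168))):
    f=D[n];hsv=cv2.cvtColor(f["image"],cv2.COLOR_RGB2HSV).astype(int)
    m=(hsv[...,1]<60)&(hsv[...,2]>130)
    if n=="scene": m[361:]=False;m[:,:398]=False; m[356:,:402]=False; m[350:,432:]=False
    b,s,c=blob(m,uv)
    box=s[0]+(s[2]-1)/2,s[1]+(s[3]-1)/2
    print(n,s,c,box,onz(f,c,.129),onz(f,box,.129))
# block silhouettes
for n,uv in(("scene",(390,366)),("side",(284,203))):
    f=D[n];im=f["image"].astype(int)
    m=(im.max(2)>105)
    b,s,c=blob(m,uv);cn=max(cv2.findContours(b.astype(np.uint8),0,1)[0],key=len)
    r=cv2.approxPolyDP(cv2.convexHull(cn),3,True)[:,0];print(n,s);[print(p,onz(f,p,.03)[:2].round(4),onz(f,p,0)[:2].round(4)) for p in r]
E
```

```text
scene [398 326  34  35 821] [415.89037759 342.23386114] (np.float64(414.5), np.float64(343.0)) [0.57151376 0.14823486 0.129     ] [0.57493829 0.14769623 0.129     ]
side [269 161  19  18 268] [278.47014925 169.1641791 ] (np.float64(278.0), np.float64(169.5)) [0.57340024 0.1510876  0.129     ] [0.57125546 0.15005194 0.129     ]
scene [ 376  326   64   71 2590]
[420 326] [0.4902 0.1027] [0.4754 0.0951]
[430 336] [0.4901 0.1346] [0.4753 0.128 ]
[439 365] [0.5247 0.1951] [0.511  0.1905]
[407 396] [0.6279 0.2009] [0.6175 0.1965]
[376 362] [0.6296 0.1052] [0.6193 0.0977]
[407 328] [0.5177 0.0878] [0.5038 0.0798]
side [ 261  160   39   53 1147]
[280 160] [0.6577 0.3391] [0.6752 0.3819]
[286 163] [0.669  0.3104] [0.6867 0.3522]
[299 203] [0.6063 0.0738] [0.6221 0.1083]
[274 212] [0.5141 0.0701] [0.527  0.1045]
[261 192] [0.5186 0.1896] [0.5317 0.2277]
[270 163] [0.6168 0.3383] [0.633  0.3811]
```

servo_tool(motion=[{"dx":0.5,"dy":-0.73},{"dx":0.5,"dy":-0.73},{"dx":0.5,"dy":-0.73},{"dx":0.5,"dy":-0.73},{"dx":0.5,"dy":-0.73},{"dx":0.5,"dy":-0.73},{"dx":0.5,"dy":-0.73},{"dx":0.5,"dy":-0.73}])

```text
invalid input
```

servo_tool(motion=[{"dx":0.5,"dy":-0.73},{"dx":0.5,"dy":-0.73},{"dx":0.5,"dy":-0.73},{"dx":0.5,"dy":-0.73},{"dx":0.5,"dy":-0.73},{"dx":0.5,"dy":-0.73},{"dx":0.5,"dy":-0.73},{"dx":0.5,"dy":-0.73}])

```text
invalid input
```

servo_tool(motion=[{"dx":0.5,"dy":-0.73},{"dx":0.5,"dy":-0.73},{"dx":0.5,"dy":-0.73},{"dx":0.5,"dy":-0.73},{"dx":0.5,"dy":-0.73},{"dx":0.5,"dy":-0.73},{"dx":0.08,"dy":-0.5},{}])

```text
invalid input
```

```bash
python3 - <<'E'
from plant import manip
import cv2,numpy as np,pickle
f=manip.grab_frame("wrist");pickle.dump(f,open("w1.pkl","wb"));cv2.imwrite("pics/w1.png",f["image"][:,:,::-1])
s=manip.sense();print(s["tool_pos"],s["joint_pos"],s["contact_force"],s["t"])
T=f["camera_from_world"];print(-T[:3,:3].T@T[:3,3],T.round(3))
E
```

```text
[0.27141581 0.59046915 0.40410086] [-1.18300617  0.46806335 -0.01159215  1.6032444   0.00597993  1.07136984
 -0.0562819 ] [-0.07018441  0.2686538  -0.01306498] 0.2
[0.20106807 0.62020602 0.38365281] [[ 0.418  0.909 -0.002 -0.647]
 [ 0.874 -0.402  0.274 -0.032]
 [ 0.248 -0.116 -0.962  0.391]
 [ 0.     0.     0.     1.   ]]
```

View pics/w1.png

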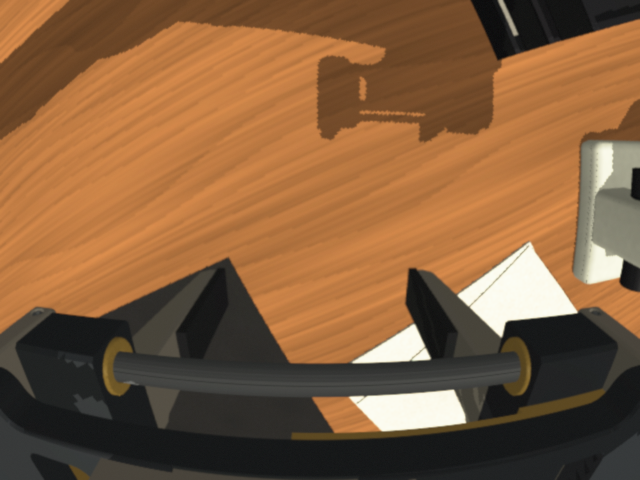

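The wrist view shows only the desk and the open fingers at the bottom, so the arm hasn't moved. The moves were refused, so I'll give every field in each row.

servo_tool(motion=[{"dx":0.5,"dy":-0.73,"dz":0,"roll":0,"gripper":-1},{"dx":0.5,"dy":-0.73,"dz":0,"roll":0,"gripper":-1},{"dx":0.5,"dy":-0.73,"dz":0,"roll":0,"gripper":-1},{"dx":0.5,"dy":-0.73,"dz":0,"roll":0,"gripper":-1},{"dx":0.5,"dy":-0.73,"dz":0,"roll":0,"gripper":-1},{"dx":0.5,"dy":-0.73,"dz":0,"roll":0,"gripper":-1},{"dx":0.5,"dy":-0.73,"dz":0,"roll":0,"gripper":-1},{"dx":0.5,"dy":-0.73,"dz":0,"roll":0,"gripper":-1}])

```text
t: 1.2
tool_pos: [0.3723, 0.4434, 0.4047]
orientation: [0.0, 0.214, 0.977, 0.0]
contact_force: [-0.1, -0.3, -0.5]
finger_gap: 1.002
gripper_force: 0.0
```

servo_tool(motion=[{"dx":0.55,"dy":-0.8,"dz":0,"roll":0,"gripper":-1},{"dx":0.55,"dy":-0.8,"dz":0,"roll":0,"gripper":-1},{"dx":0.55,"dy":-0.8,"dz":0,"roll":0,"gripper":-1},{"dx":0.55,"dy":-0.8,"dz":0,"roll":0,"gripper":-1},{"dx":0.55,"dy":-0.8,"dz":0,"roll":0,"gripper":-1},{"dx":0.55,"dy":-0.8,"dz":0,"roll":0,"gripper":-1},{"dx":0.55,"dy":-0.8,"dz":0,"roll":0,"gripper":-1},{"dx":0.55,"dy":-0.8,"dz":0,"roll":0,"gripper":-1}])

```text
t: 2.2
tool_pos: [0.482, 0.2833, 0.4047]
orientation: [0.0, 0.214, 0.977, 0.0]
contact_force: [0.2, 0.1, 0.3]
finger_gap: 1.004
gripper_force: 0.0
```

servo_tool(motion=[{"dx":0.55,"dy":-0.8,"dz":0,"roll":0,"gripper":-1},{"dx":0.55,"dy":-0.8,"dz":0,"roll":0,"gripper":-1},{"dx":0.55,"dy":-0.8,"dz":0,"roll":0,"gripper":-1},{"dx":0.55,"dy":-0.8,"dz":0,"roll":0,"gripper":-1},{"dx":0.55,"dy":-0.8,"dz":0,"roll":0,"gripper":-1},{"dx":0.55,"dy":-0.8,"dz":0,"roll":0,"gripper":-1},{"dx":0.3,"dy":-0.5,"dz":0,"roll":0,"gripper":-1},{"dx":0,"dy":0,"dz":0,"roll":0,"gripper":-1}])

```text
t: 3.2
tool_pos: [0.5718, 0.1509, 0.4046]
orientation: [0.0, 0.215, 0.977, -0.0]
contact_force: [-0.5, -0.3, -0.5]
finger_gap: 1.003
gripper_force: 0.0
```

```bash
python3 - <<'E'
from plant import manip
import cv2,numpy as np,pickle
f=manip.grab_frame("wrist");pickle.dump(f,open("w2.pkl","wb"));cv2.imwrite("pics/w2.png",f["image"][:,:,::-1])
s=manip.sense();print(s["tool_pos"],s["joint_pos"],s["contact_force"],s["t"])
from h import *
def fp(f,p):
    q=(f["camera_from_world"]@np.append(p,1))[:3];K=f["camera_matrix"];th=np.arctan2(np.hypot(*q[:2]),q[2]);r=K[0,0]*th
    return K[:2,2]+r*q[:2]/np.hypot(*q[:2])
print(fp(f,[.573,.150,.146]))
E
```

```text
[0.57131615 0.15203073 0.40459128] [-0.45825514  0.36709489  0.18011095  1.76256707 -0.07606131  1.01890932
  0.88959353] [-0.43993752 -0.02479724 -0.73722166] 3.25
[319.50352974 246.33495269]
```

View pics/w2.png

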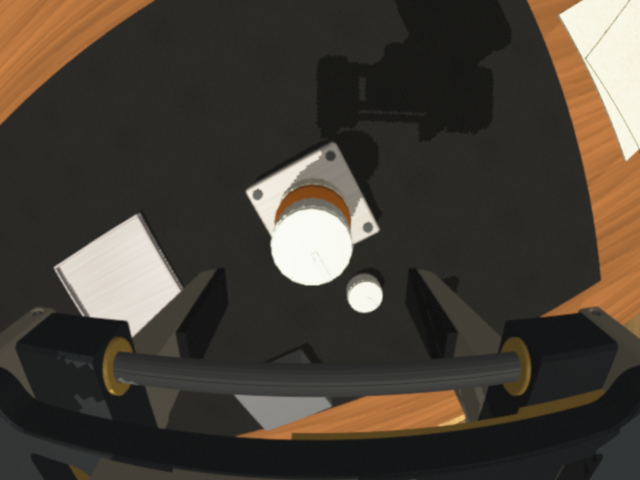

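The wrist view shows the white cap top at about (312,245), the decoy cap at (365,294) and the tray at left. I'll refine the cap centre from this view.

```bash
cat >> h.py <<'E'
def wz(f,uv,z):
    K=f["camera_matrix"];T=f["camera_from_world"];v=np.array(uv)-K[:2,2];r=np.hypot(*v);th=r/K[0,0]
    d=T[:3,:3].T@np.array([*(np.sin(th)*v/r),np.cos(th)]);c=-T[:3,:3].T@T[:3,3];return c+d*(z-c[2])/d[2]
E
python3 - <<'E'
import pickle;from h import *
f=pickle.load(open("w2.pkl","rb"));hsv=cv2.cvtColor(f["image"],cv2.COLOR_RGB2HSV).astype(int);im=f["image"]
for t in(200,225,240):
    m=(im.min(2)>t);b,s,c=blob(m,(312,250));print(t,s,c)
    cn=max(cv2.findContours(b.astype(np.uint8),0,1)[0],key=len)[:,0]
    P=np.array([wz(f,p,.146)[:2] for p in cn if p[1]>235])
    A=np.c_[2*P,np.ones(len(P))];x=np.linalg.lstsq(A,(P**2).sum(1),rcond=None)[0]
    print(x[:2],np.sqrt(x[2]+x[:2]@x[:2]), wz(f,c,.146))
# block corners at z=.03
for p in((334,142),(380,231),(247,190)):print(wz(f,p,.03))
E
```

```text
200 [ 248  153  104  132 6075] [303.3455144  234.31308642]
[0.57142067 0.14446677] 0.02672620505117015 [0.56079768 0.14372647 0.146     ]
225 [ 272  210   79   74 4581] [311.00895001 246.51669941]
[0.57129194 0.14456059] 0.02637761097014336 [0.57071371 0.14474485 0.146     ]
240 [ 273  211   77   72 4117] [310.30507651 245.83993199]
[0.57381743 0.14200283] 0.019887095054889423 [0.5700798  0.14451734 0.146     ]
[0.51962928 0.19066214 0.03      ]
[0.61867784 0.19661553 0.03      ]
[0.52587212 0.09486867 0.03      ]
```

servo_tool(motion=[{"dx":0.02,"dy":-0.24,"dz":-0.3,"roll":0,"gripper":-1},{"dx":0,"dy":0,"dz":-0.5,"roll":0,"gripper":-1},{"dx":0,"dy":0,"dz":-0.5,"roll":0,"gripper":-1},{"dx":0,"dy":0,"dz":-0.5,"roll":0,"gripper":-1},{"dx":0,"dy":0,"dz":-0.5,"roll":0,"gripper":-1},{"dx":0,"dy":0,"dz":-0.4,"roll":0,"gripper":-1},{"dx":0,"dy":0,"dz":-0.2,"roll":0,"gripper":-1},{"dx":0,"dy":0,"dz":0,"roll":0,"gripper":-1}])

```text
t: 4.25
tool_pos: [0.572, 0.1461, 0.3319]
orientation: [-0.0, 0.214, 0.977, -0.0]
contact_force: [0.0, -0.9, 0.6]
finger_gap: 1.003
gripper_force: 0.0
```

```bash
python3 - <<'E'
from plant import manip
import pickle;from h import *
f=manip.grab_frame("wrist");pickle.dump(f,open("w3.pkl","wb"));cv2.imwrite("pics/w3.png",f["image"][:,:,::-1])
s=manip.sense();print(s["tool_pos"],s["contact_force"],s["t"])
im=f["image"]
for t in(215,225,235):
    b,s,c=blob(im.min(2)>t,(316,290));print(t,s,c,wz(f,c,.146))
    cn=max(cv2.findContours(b.astype(np.uint8),0,1)[0],key=len)[:,0]
    P=np.array([wz(f,p,.146)[:2] for p in cn if p[1]>c[1]-10])
    A=np.c_[2*P,np.ones(len(P))];x=np.linalg.lstsq(A,(P**2).sum(1),rcond=None)[0]
    print(x[:2],np.sqrt(x[2]+x[:2]@x[:2]))
E
```

```text
[0.57209109 0.14606755 0.33229479] [-0.38065332  0.54023616 -0.22020001] 4.3
215 [ 264  273  109   64 5492] [319.02057538 302.24836125] [0.57778602 0.14221665 0.146     ]
[0.57143977 0.14458113] 0.02679030294621856
225 [ 264  273  109   64 5417] [319.00701495 302.3760384 ] [0.57784805 0.14218094 0.146     ]
[0.57141511 0.14456464] 0.02671006981317296
235 [ 264  274  109   63 5329] [318.9388253  302.46087446] [0.57787699 0.14213055 0.146     ]
[0.57143828 0.14455537] 0.026575954927476473
```

View pics/w3.png

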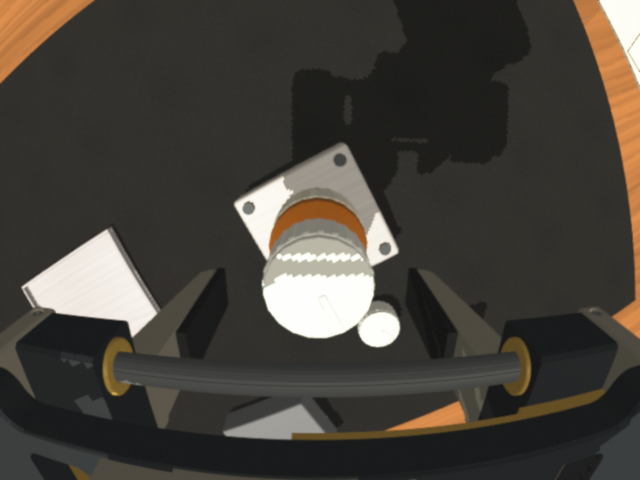

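The cap is centred between the fingers at (318,302). Next I descend and close gently.

servo_tool(motion=[{"dx":0,"dy":-0.03,"dz":-0.4,"roll":0,"gripper":-1},{"dx":0,"dy":0,"dz":-0.4,"roll":0,"gripper":-1},{"dx":0,"dy":0,"dz":-0.2,"roll":0,"gripper":-1},{"dx":0,"dy":0,"dz":0,"roll":0,"gripper":-0.1},{"dx":0,"dy":0,"dz":0,"roll":0,"gripper":0.1},{"dx":0,"dy":0,"dz":0,"roll":0,"gripper":0.1},{"dx":0,"dy":0,"dz":0,"roll":0,"gripper":0.1},{"dx":0,"dy":0,"dz":0,"roll":0,"gripper":0.1}], grip_force=8)

```text
t: 5.3
tool_pos: [0.5723, 0.1462, 0.3076]
orientation: [0.001, 0.213, 0.977, 0.001]
contact_force: [2.7, 3.2, -1.0]
finger_gap: 0.611
gripper_force: 8.0
```

servo_tool(motion=[{"dx":0.02,"dy":0.03,"dz":0,"roll":0,"gripper":0.1},{"dx":0,"dy":0,"dz":0,"roll":0,"gripper":0.1},{"dx":0,"dy":0,"dz":0,"roll":0,"gripper":0.1},{"dx":0,"dy":0,"dz":0,"roll":0,"gripper":0.1},{"dx":0,"dy":0,"dz":0,"roll":0,"gripper":0.1},{"dx":0,"dy":0,"dz":0,"roll":0,"gripper":0.1},{"dx":0,"dy":0,"dz":0,"roll":0,"gripper":0.1},{"dx":0,"dy":0,"dz":0,"roll":0,"gripper":0.1}], grip_force=45)

```text
t: 6.3
tool_pos: [0.5726, 0.1463, 0.3075]
orientation: [0.0, 0.214, 0.977, 0.0]
contact_force: [-0.3, 2.9, 5.1]
finger_gap: 0.601
gripper_force: 45.0
```

servo_tool(motion=[{"dx":0,"dy":0.02,"dz":-0.02,"roll":0,"gripper":0.1},{"dx":0,"dy":0,"dz":-0.02,"roll":0,"gripper":0.1},{"dx":0,"dy":0,"dz":-0.02,"roll":0,"gripper":0.1},{"dx":0,"dy":0,"dz":-0.02,"roll":0,"gripper":0.1},{"dx":0,"dy":0,"dz":-0.02,"roll":0,"gripper":0.1},{"dx":0,"dy":0,"dz":-0.02,"roll":0,"gripper":0.1},{"dx":0,"dy":0,"dz":0,"roll":0,"gripper":0.1},{"dx":0,"dy":0,"dz":0,"roll":0,"gripper":0.1}])

```text
t: 7.3
tool_pos: [0.5726, 0.1464, 0.3049]
orientation: [0.0, 0.214, 0.977, 0.0]
contact_force: [-0.3, 3.3, 8.2]
finger_gap: 0.6
gripper_force: 45.0
```

servo_tool(motion=[{"dx":0,"dy":0,"dz":-0.02,"roll":0,"gripper":0.1},{"dx":0,"dy":0,"dz":-0.02,"roll":0,"gripper":0.1},{"dx":0,"dy":0,"dz":-0.02,"roll":0,"gripper":0.1},{"dx":0,"dy":0,"dz":-0.02,"roll":0,"gripper":0.1},{"dx":0,"dy":0,"dz":-0.02,"roll":0,"gripper":0.1},{"dx":0,"dy":0,"dz":0,"roll":0,"gripper":0.1},{"dx":0,"dy":0,"dz":0,"roll":0,"gripper":0.1},{"dx":0,"dy":0,"dz":0,"roll":0,"gripper":0.1}])

```text
t: 8.3
tool_pos: [0.5726, 0.1464, 0.3027]
orientation: [0.0, 0.214, 0.977, 0.0]
contact_force: [-1.7, 1.9, 9.8]
finger_gap: 0.601
gripper_force: 45.0
```

servo_tool(motion=[{"dx":0,"dy":0,"dz":-0.02,"roll":0,"gripper":0.1},{"dx":0,"dy":0,"dz":-0.02,"roll":0,"gripper":0.1},{"dx":0,"dy":0,"dz":-0.02,"roll":0,"gripper":0.1},{"dx":0,"dy":0,"dz":-0.02,"roll":0,"gripper":0.1},{"dx":0,"dy":0,"dz":0,"roll":0,"gripper":0.1},{"dx":0,"dy":0,"dz":0,"roll":0,"gripper":0.1},{"dx":0,"dy":0,"dz":0,"roll":0,"gripper":0.1},{"dx":0,"dy":0,"dz":0,"roll":0,"gripper":0.1}])

```text
t: 9.3
tool_pos: [0.5726, 0.1464, 0.3009]
orientation: [0.0, 0.214, 0.977, 0.0]
contact_force: [-2.2, 3.0, 11.2]
finger_gap: 0.599
gripper_force: 45.0
```

servo_tool(motion=[{"dx":0,"dy":0,"dz":-0.02,"roll":0,"gripper":0.1},{"dx":0,"dy":0,"dz":-0.02,"roll":0,"gripper":0.1},{"dx":0,"dy":0,"dz":-0.02,"roll":0,"gripper":0.1},{"dx":0,"dy":0,"dz":-0.02,"roll":0,"gripper":0.1},{"dx":0,"dy":0,"dz":0,"roll":0,"gripper":0.1},{"dx":0,"dy":0,"dz":0,"roll":0,"gripper":0.1},{"dx":0,"dy":0,"dz":0,"roll":0,"gripper":0.1},{"dx":0,"dy":0,"dz":0,"roll":0,"gripper":0.1}])

```text
t: 10.3
tool_pos: [0.5726, 0.1463, 0.2994]
orientation: [0.0, 0.214, 0.977, 0.0]
contact_force: [-3.9, 1.6, 14.6]
finger_gap: 0.602
gripper_force: 45.0
```

servo_tool(motion=[{"dx":0.02,"dy":0,"dz":-0.02,"roll":0,"gripper":0.1},{"dx":0,"dy":0,"dz":-0.02,"roll":0,"gripper":0.1},{"dx":0,"dy":0,"dz":-0.02,"roll":0,"gripper":0.1},{"dx":0,"dy":0,"dz":0,"roll":0,"gripper":0.1},{"dx":0,"dy":0,"dz":0,"roll":0,"gripper":0.1},{"dx":0,"dy":0,"dz":0,"roll":0,"gripper":0.1},{"dx":0,"dy":0,"dz":0,"roll":0,"gripper":0.1},{"dx":0,"dy":0,"dz":0,"roll":0,"gripper":0.1}])

```text
t: 11.3
tool_pos: [0.5728, 0.1463, 0.2993]
orientation: [-0.0, 0.214, 0.977, 0.0]
contact_force: [-8.3, 1.2, 25.8]
finger_gap: 0.604
gripper_force: 45.0
```

Bottomed: 25.8 N and no further travel, 8.2 mm down. I'll ease off slightly and relieve the side force, then start the turn carefully.

servo_tool(motion=[{"dx":-0.04,"dy":0,"dz":0.02,"roll":0,"gripper":0.1},{"dx":0,"dy":0,"dz":0,"roll":0,"gripper":0.1},{"dx":0,"dy":0,"dz":0,"roll":0.3,"gripper":0.1},{"dx":0,"dy":0,"dz":0,"roll":0.3,"gripper":0.1},{"dx":0,"dy":0,"dz":0,"roll":0.3,"gripper":0.1},{"dx":0,"dy":0,"dz":0,"roll":0.3,"gripper":0.1},{"dx":0,"dy":0,"dz":0,"roll":0,"gripper":0.1},{"dx":0,"dy":0,"dz":0,"roll":0,"gripper":0.1}], grip_force=55)

```text
t: 12.3
tool_pos: [0.5727, 0.1463, 0.2993]
orientation: [0.001, 0.163, 0.987, 0.001]
contact_force: [-3.6, 1.4, 18.8]
finger_gap: 0.596
gripper_force: 55.0
```

```bash
python3 -c "
from plant import manip;import numpy as np
s=manip.sense();o=s['orientation'];print(s['wrist_torque'],s['contact_force'],s['tool_pos'],np.degrees(2*np.arctan2(o[2],o[1])))"
```

```text
[ 0.26164153  0.75789707 -0.03925261] [-3.62264337  1.44926855 18.8449266 ] [0.57268017 0.14631478 0.29930901] 161.288707795241
```

servo_tool(motion=[{"dx":0,"dy":0,"dz":0,"roll":0.6,"gripper":0.1},{"dx":0,"dy":0,"dz":0,"roll":0.6,"gripper":0.1},{"dx":0,"dy":0,"dz":0,"roll":0.6,"gripper":0.1},{"dx":0,"dy":0,"dz":0,"roll":0.6,"gripper":0.1},{"dx":0,"dy":0,"dz":0,"roll":0.6,"gripper":0.1},{"dx":0,"dy":0,"dz":0,"roll":0.6,"gripper":0.1},{"dx":0,"dy":0,"dz":0,"roll":0.6,"gripper":0.1},{"dx":0,"dy":0,"dz":0,"roll":0,"gripper":0.1}])

```text
t: 13.3
tool_pos: [0.573, 0.1462, 0.2993]
orientation: [0.002, -0.02, 1.0, 0.0]
contact_force: [-1.4, 0.9, 17.4]
finger_gap: 0.602
gripper_force: 55.0
```

```bash
python3 -c "
from plant import manip;import numpy as np
s=manip.sense();o=s['orientation'];print(s['wrist_torque'],s['contact_force'],s['tool_pos'],np.degrees(2*np.arctan2(o[2],o[1])))"
```

```text
[0.21824114 0.38517203 0.02264737] [-1.43308835  0.88944874 17.40631926] [0.57303367 0.14622289 0.29929759] 182.30643160573703
```

servo_tool(motion=[{"dx":0,"dy":0,"dz":0,"roll":0.8,"gripper":0.1},{"dx":0,"dy":0,"dz":0,"roll":0.8,"gripper":0.1},{"dx":0,"dy":0,"dz":0,"roll":0.8,"gripper":0.1},{"dx":0,"dy":0,"dz":0,"roll":0.8,"gripper":0.1},{"dx":0,"dy":0,"dz":0,"roll":0.8,"gripper":0.1},{"dx":0,"dy":0,"dz":0,"roll":0.8,"gripper":0.1},{"dx":0,"dy":0,"dz":0,"roll":0.8,"gripper":0.1},{"dx":0,"dy":0,"dz":0,"roll":0.8,"gripper":0.1}])

```text
t: 14.3
tool_pos: [0.5733, 0.1463, 0.2993]
orientation: [0.002, -0.296, 0.955, -0.0]
contact_force: [-0.6, 1.3, 16.1]
finger_gap: 0.602
gripper_force: 55.0
```

```bash
python3 -c "
from plant import manip;import numpy as np
s=manip.sense();o=s['orientation'];print(s['wrist_torque'],s['contact_force'],s['tool_pos'],np.degrees(2*np.arctan2(o[2],o[1])))"
```

```text
[ 0.40671321  0.13553692 -0.09585324] [-0.59288852  1.30298439 16.11156427] [0.57327627 0.14629566 0.29926042] 214.39078693567325
```

Turned 59° with almost no torque. I'll let it rise gently and watch the force.

servo_tool(motion=[{"dx":0,"dy":0,"dz":0.05,"roll":0,"gripper":0.1},{"dx":0,"dy":0,"dz":0.05,"roll":0,"gripper":0.1},{"dx":0,"dy":0,"dz":0.05,"roll":0,"gripper":0.1},{"dx":0,"dy":0,"dz":0.05,"roll":0,"gripper":0.1},{"dx":0,"dy":0,"dz":0.05,"roll":0,"gripper":0.1},{"dx":0,"dy":0,"dz":0.05,"roll":0,"gripper":0.1},{"dx":0,"dy":0,"dz":0.05,"roll":0,"gripper":0.1},{"dx":0,"dy":0,"dz":0,"roll":0,"gripper":0.1}])

```text
t: 15.3
tool_pos: [0.5732, 0.1462, 0.3065]
orientation: [0.002, -0.295, 0.956, -0.0]
contact_force: [3.6, 2.3, 6.4]
finger_gap: 0.599
gripper_force: 55.0
```

servo_tool(motion=[{"dx":0,"dy":0,"dz":0.05,"roll":0,"gripper":0.1},{"dx":0,"dy":0,"dz":0.05,"roll":0,"gripper":0.1},{"dx":0,"dy":0,"dz":0.05,"roll":0,"gripper":0.1},{"dx":0,"dy":0,"dz":0.05,"roll":0,"gripper":0.1},{"dx":0,"dy":0,"dz":0.05,"roll":0,"gripper":0.1},{"dx":0,"dy":0,"dz":0.05,"roll":0,"gripper":0.1},{"dx":0,"dy":0,"dz":0,"roll":0,"gripper":0.1},{"dx":0,"dy":0,"dz":0,"roll":0,"gripper":0.1}])

```text
t: 16.3
tool_pos: [0.5715, 0.1465, 0.3124]
orientation: [-0.001, -0.295, 0.955, 0.0]
contact_force: [-0.4, -1.1, 0.7]
finger_gap: 0.602
gripper_force: 55.0
```

servo_tool(motion=[{"dx":0,"dy":0,"dz":0.1,"roll":0,"gripper":0.1},{"dx":0,"dy":0,"dz":0.2,"roll":0,"gripper":0.1},{"dx":0,"dy":0,"dz":0.4,"roll":0,"gripper":0.1},{"dx":0,"dy":0,"dz":0.4,"roll":0,"gripper":0.1},{"dx":0,"dy":0,"dz":0.4,"roll":0,"gripper":0.1},{"dx":0,"dy":0,"dz":0.4,"roll":0,"gripper":0.1},{"dx":0,"dy":0,"dz":0.2,"roll":0,"gripper":0.1},{"dx":0,"dy":0,"dz":0,"roll":0,"gripper":0.1}])

```text
t: 17.3
tool_pos: [0.572, 0.1466, 0.3659]
orientation: [0.0, -0.295, 0.956, 0.0]
contact_force: [0.6, -0.5, -1.2]
finger_gap: 0.598
gripper_force: 55.0
```

servo_tool(motion=[{"dx":0,"dy":-0.4,"dz":0,"roll":0,"gripper":0.1},{"dx":0.02,"dy":-0.8,"dz":0,"roll":0,"gripper":0.1},{"dx":0.02,"dy":-0.8,"dz":0,"roll":0,"gripper":0.1},{"dx":0.02,"dy":-0.8,"dz":0,"roll":0,"gripper":0.1},{"dx":0.02,"dy":-0.8,"dz":0,"roll":0,"gripper":0.1},{"dx":0.02,"dy":-0.8,"dz":0,"roll":0,"gripper":0.1},{"dx":0.02,"dy":-0.8,"dz":0,"roll":0,"gripper":0.1},{"dx":0.02,"dy":-0.8,"dz":0,"roll":0,"gripper":0.1}])

```text
t: 18.3
tool_pos: [0.5755, -0.0047, 0.3655]
orientation: [0.0, -0.295, 0.956, 0.0]
contact_force: [-0.4, 0.2, -0.8]
finger_gap: 0.598
gripper_force: 55.0
```

servo_tool(motion=[{"dx":0,"dy":-0.8,"dz":0,"roll":0,"gripper":0.1},{"dx":0,"dy":-0.8,"dz":0,"roll":0,"gripper":0.1},{"dx":0,"dy":-0.8,"dz":0,"roll":0,"gripper":0.1},{"dx":0,"dy":-0.8,"dz":0,"roll":0,"gripper":0.1},{"dx":0,"dy":-0.8,"dz":0,"roll":0,"gripper":0.1},{"dx":0,"dy":-0.4,"dz":0,"roll":0,"gripper":0.1},{"dx":0,"dy":0,"dz":0,"roll":0,"gripper":0.1},{"dx":0,"dy":0,"dz":0,"roll":0,"gripper":0.1}])

```text
t: 19.3
tool_pos: [0.5755, -0.1126, 0.3654]
orientation: [0.0, -0.296, 0.955, 0.0]
contact_force: [0.3, -0.1, -0.2]
finger_gap: 0.601
gripper_force: 55.0
```

```bash
python3 -c "
from plant import manip;import cv2,numpy as np
f=[manip.grab_frame(n)['image'][:,:,::-1] for n in('scene','side')]
print(manip.sense())
a=f[0][180:480,180:500];b=f[1][100:400,160:480]
cv2.imwrite('pics/v5.png',cv2.resize(np.hstack([a,b]),(800,375)))"
```

```text
{'t': 19.4, 'joint_pos': array([ 0.14297153,  0.40417565, -0.00887906,  1.79946882,  0.00369779,
        0.93806063,  2.30375437]), 'joint_velocities': array([-0.00063813, -0.00159522,  0.00372007,  0.00107578,  0.00039936,
       -0.0007143 ,  0.00033449]), 'effort': array([ 2.06492334e-01, -4.67660701e+01,  1.79983852e-01, -2.25736892e+01,
        6.57280069e-02,  4.83938714e-02, -7.31782111e-04]), 'tool_pos': array([ 0.57556094, -0.11244911,  0.36543644]), 'orientation': array([ 6.43692971e-05, -2.95681266e-01,  9.55286618e-01,  2.51166911e-04]), 'contact_force': array([ 0.52530542,  0.36576921, -0.00972569]), 'wrist_torque': array([0.03901634, 0.00601895, 0.02605721]), 'gripper_force': 54.999537197872996, 'finger_gap': 0.5991183492669604}
```

View pics/v5.png

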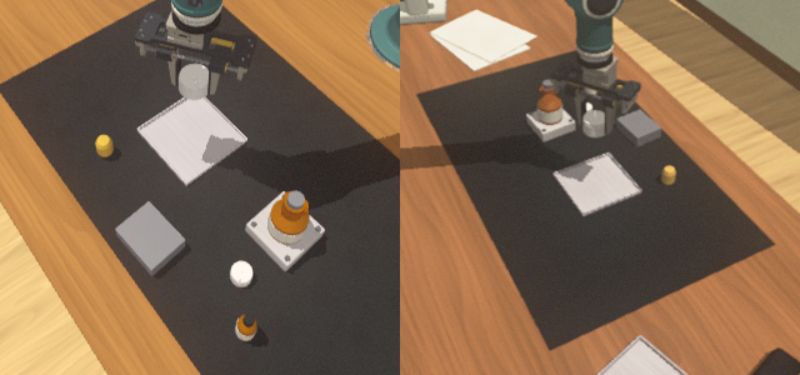

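The cap is held above the tray at about (193,80) in the left crop, and the bottle is open at (295,200). Bystanders are unmoved. Next I lower it.

servo_tool(motion=[{"dx":0,"dy":-0.1,"dz":-0.3,"roll":0,"gripper":0.1},{"dx":0,"dy":0,"dz":-0.7,"roll":0,"gripper":0.1},{"dx":0,"dy":0,"dz":-0.8,"roll":0,"gripper":0.1},{"dx":0,"dy":0,"dz":-0.8,"roll":0,"gripper":0.1},{"dx":0,"dy":0,"dz":-0.8,"roll":0,"gripper":0.1},{"dx":0,"dy":0,"dz":-0.8,"roll":0,"gripper":0.1},{"dx":0,"dy":0,"dz":-0.8,"roll":0,"gripper":0.1},{"dx":0,"dy":0,"dz":-0.6,"roll":0,"gripper":0.1}])

```text
t: 20.4
tool_pos: [0.5751, -0.1158, 0.2236]
orientation: [-0.001, -0.295, 0.955, 0.0]
contact_force: [0.5, 1.0, -1.0]
finger_gap: 0.6
gripper_force: 55.0
```

servo_tool(motion=[{"dx":0,"dy":0,"dz":-0.3,"roll":0,"gripper":0.1},{"dx":0,"dy":0,"dz":-0.2,"roll":0,"gripper":0.1},{"dx":0,"dy":0,"dz":-0.2,"roll":0,"gripper":0.1},{"dx":0,"dy":0,"dz":-0.1,"roll":0,"gripper":0.1},{"dx":0,"dy":0,"dz":-0.05,"roll":0,"gripper":0.1},{"dx":0,"dy":0,"dz":0,"roll":0,"gripper":0.1},{"dx":0,"dy":0,"dz":0,"roll":0,"gripper":0.1},{"dx":0,"dy":0,"dz":0,"roll":0,"gripper":0.1}])

```text
t: 21.4
tool_pos: [0.5755, -0.1159, 0.2043]
orientation: [0.0, -0.295, 0.956, -0.0]
contact_force: [-0.0, -0.4, -1.5]
finger_gap: 0.6
gripper_force: 55.0
```

servo_tool(motion=[{"dx":0,"dy":0,"dz":-0.04,"roll":0,"gripper":0.1},{"dx":0,"dy":0,"dz":-0.04,"roll":0,"gripper":0.1},{"dx":0,"dy":0,"dz":-0.04,"roll":0,"gripper":0.1},{"dx":0,"dy":0,"dz":-0.04,"roll":0,"gripper":0.1},{"dx":0,"dy":0,"dz":-0.03,"roll":0,"gripper":0.1},{"dx":0,"dy":0,"dz":0,"roll":0,"gripper":0.1},{"dx":0,"dy":0,"dz":0,"roll":0,"gripper":0.1},{"dx":0,"dy":0,"dz":0,"roll":0,"gripper":0.1}])

```text
t: 22.4
tool_pos: [0.5755, -0.1159, 0.1995]
orientation: [0.0, -0.295, 0.956, -0.0]
contact_force: [-0.8, -0.4, 0.2]
finger_gap: 0.601
gripper_force: 55.0
```

servo_tool(motion=[{"dx":0,"dy":0,"dz":-0.02,"roll":0,"gripper":0.1},{"dx":0,"dy":0,"dz":-0.02,"roll":0,"gripper":0.1},{"dx":0,"dy":0,"dz":-0.02,"roll":0,"gripper":0.1},{"dx":0,"dy":0,"dz":0,"roll":0,"gripper":0.1},{"dx":0,"dy":0,"dz":0,"roll":0,"gripper":0.1},{"dx":0,"dy":0,"dz":0,"roll":0,"gripper":0.1},{"dx":0,"dy":0,"dz":0,"roll":0,"gripper":0.1},{"dx":0,"dy":0,"dz":0,"roll":0,"gripper":0.1}])

```text
t: 23.4
tool_pos: [0.5755, -0.1159, 0.1985]
orientation: [0.0, -0.295, 0.956, 0.0]
contact_force: [-2.7, -0.3, 5.1]
finger_gap: 0.604
gripper_force: 55.0
```

Contact at the predicted height (5 N). Releasing now, opening only partway, then retreating.

servo_tool(motion=[{"dx":0,"dy":0,"dz":0.02,"roll":0,"gripper":0.1},{"dx":0,"dy":0,"dz":0,"roll":0,"gripper":-0.25},{"dx":0,"dy":0,"dz":0,"roll":0,"gripper":-0.35},{"dx":0,"dy":0,"dz":0,"roll":0,"gripper":-0.5},{"dx":0,"dy":0,"dz":0,"roll":0,"gripper":-0.7},{"dx":0,"dy":0,"dz":0,"roll":0,"gripper":-0.7},{"dx":0,"dy":0,"dz":0,"roll":0,"gripper":-0.7},{"dx":0,"dy":0,"dz":0,"roll":0,"gripper":-0.7}], grip_force=10)

```text
t: 24.4
tool_pos: [0.5755, -0.1159, 0.1985]
orientation: [0.0, -0.295, 0.956, 0.0]
contact_force: [0.4, 0.2, 0.0]
finger_gap: 0.851
gripper_force: 0.0
```

servo_tool(motion=[{"dx":0,"dy":0,"dz":0.1,"roll":0,"gripper":-0.7},{"dx":0,"dy":0,"dz":0.3,"roll":0,"gripper":-0.7},{"dx":0,"dy":0,"dz":0.6,"roll":0,"gripper":-0.7},{"dx":0,"dy":0,"dz":0.8,"roll":0,"gripper":-0.7},{"dx":0,"dy":0,"dz":0.8,"roll":0,"gripper":-0.7},{"dx":0,"dy":0,"dz":0.8,"roll":0,"gripper":-0.7},{"dx":0,"dy":0,"dz":0.6,"roll":0,"gripper":-0.7},{"dx":0,"dy":0,"dz":0,"roll":0,"gripper":-0.7}])

```text
t: 25.4
tool_pos: [0.5759, -0.116, 0.3004]
orientation: [0.002, -0.295, 0.955, -0.001]
contact_force: [-0.3, 0.2, 0.2]
finger_gap: 0.85
gripper_force: 0.0
```

```bash
python3 -c "
from plant import manip;import cv2,numpy as np
f=[manip.grab_frame(n)['image'][:,:,::-1] for n in('scene','side')]
s=manip.sense();print(s['tool_pos'],s['contact_force'],s['t'])
a=f[0][180:480,180:500];b=f[1][100:400,160:480]
cv2.imwrite('pics/v6.png',cv2.resize(np.hstack([a,b]),(800,375)))"
```

```text
[ 0.57526985 -0.11584471  0.29840097] [ 0.07408257  0.40427822 -0.8296165 ] 25.5
```

View pics/v6.png

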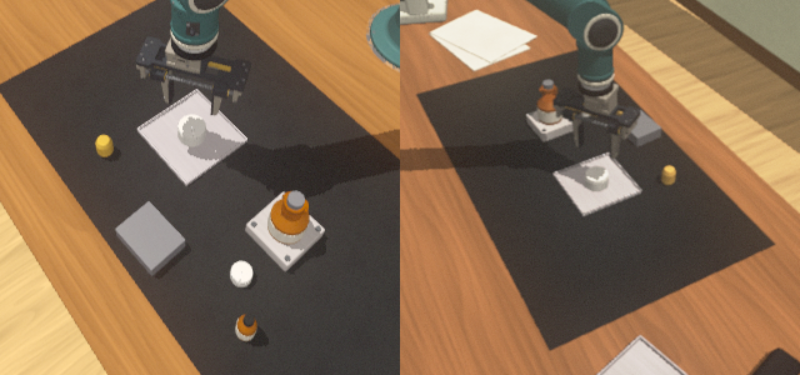

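The cap stands upright in the middle of the tray, at (192,130) in the left crop and (597,178) in the right. The gripper is clear and nothing else has moved.

```bash
python3 -c "
from plant import manip
print(manip.close_job())"
```

```text
the job is handed in; nothing more can be done
None
```

The bottle is open and the cap stands open side down in the middle of the 160 mm tray, released, with the bystanders unmoved; the job was handed in at about 25.5 s, with no verdict shown.

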